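# Gauge the ventilation gap between stacked receivers

### The job

Check the ventilation gap of the receiver stack: stand the steel weight on the lid of the upper receiver, midway between its two antenna bases, and let go of it. Then take the taper gauge by its grip, lay its blade flat on the step of the lower receiver and slide it straight in under the middle of the upper receiver's front until it drags snugly between the two, without jacking the upper receiver up. Finish while still holding the gauge in there at that depth, blade flat, and leave everything else on the table alone.

Things in the scene. Friction and masses are not known exactly. Their poses are not given: they have to be found in the camera images.
- gauge_grip (a point): taper gauge, 155 mm long, 160 g, lying on its flat underside: steel wedge blade 24 mm wide with an upright black grip block (40 mm along the blade, 16 mm across, its top 50 mm above the underside) at the thick end. This point is the middle of the block, 25 mm above the underside; x points along the blade to the tip, 135 mm away, y across, z up
- gauge_tip (a point): thin end of the gauge's blade, mid-width, on the flat underside; axes as for gauge_grip. The blade is 3 mm thick here and its top slopes up evenly to 11 mm thick 100 mm back from the tip
- weight_center (a point): centre of the plain steel cylinder weight, 36 mm diameter, 46 mm high, 0.36 kg, standing on the table
- lid_mid (a point): spot on the upper receiver's flat lid (44 mm above its underside) midway between the two round black antenna bases (24 mm diameter, 16 mm high, centres 95 mm to either side), 70 mm behind the front edge; x points to the rear, y along the front, z up
- upper_front (a point): middle of the lower front edge of the upper receiver (dark steel, 240 wide, 200 deep, 44 mm high); x points into the gap towards the rear, y along the front, z up. The gap below it, down to the lower receiver's lid, is 5 to 8.5 mm and differs each time
- step (a point): point on the flat lid of the lower receiver (fixed; 240 wide, 250 deep, lid 50 mm above the table), mid-width, 15 mm behind its front edge. The lower receiver stands 30 mm further forward than the upper, so its lid forms a bare step before the gap; x to the rear, z up
- upper (a joint): tilt of the upper receiver about its rear feet (rad): 0 resting, grows as its front edge is pried up (0.005 = 1 mm at the front edge). It does not slide. Its front edge bears down with about 3 N, about 5 N with the weight on it. Pushing the gauge on once it is snug takes about 5 to 9 N, hardly more as it jacks the receiver up
- tape: bystander: roll of black tape lying flat, 84 mm across, 19 mm high; origin at its underside
- mug: bystander: white mug, 80 mm across, 90 mm high; origin at its underside
- jar: bystander: clear jar, 60 mm across, 75 mm high; origin at its underside
- driver: bystander: screwdriver lying on the table; origin at its underside
- carton: bystander: cardboard box 90 x 70 x 60 mm; origin at its underside
- mic: bystander: hand-held microphone lying on the table, about 170 mm long, 48 mm high; origin at its underside
- adapter: bystander: black power adapter 80 x 45 x 30 mm; origin at its underside
Mind the look-alikes: they are no part of the job. Of the things shaped like the part that bears gauge_grip, the bare steel one is meant.

How it is judged:
By the outcome, as a careful person would: the job done as asked, in the order asked, and still so for the second after the job is handed in, while the arm keeps its last pose, push and grip.
It also fails if it takes over 58 s, if anything falls off the work surface, if the arm or the gripper's body presses on something with over 40 N, if the wrist force passes 120 N, or if a joint passes its speed limit or range.

### The arm

A 6-joint arm with a two-finger parallel gripper is mounted at the origin on the work surface. World frame = base frame: x ahead of the robot, y to its left, z up, the work surface at z = 0. Lengths are in m, angles in rad, forces in N, time in s.
With the tool pointing down it reaches from about 0.35 to 0.725 m from the base axis. Payload 6 kg.
Tool frame: the origin (TCP) lies at the very end of the fingers, on their centre line; the grasp point (between the pads) lies 19 mm behind it; y points along the fingers, x is the direction in which the jaws open and shut, and the axes are right-handed (so a half turn about y gives the same grasp; the last joint's range is limited). The gripper opens to 85 mm and grips with 20 to 120 N. Pads are 22 mm wide; open, the fingers measure 114 mm over their backs; the gripper's body (76 mm by 85 mm) begins 54 mm behind the grasp point. The pads swing forward as they close: fully open they stand 13 mm farther back than shut.
Start: joints at [1.57, 0.04, 0.085, 0, -1.615, -0.334], TCP at [0.197, 0.567, 0.231] pointing down, gripper open.
Joint ranges: [-2.56, 2.56], [-1.29, 2.01], [-1.08, 1.49], [-3.29, 1.98], [-2.81, -0.18], [-2.99, 2.99]. Speed limits (rad/s): [2.57, 2.57, 3.01, 3.14, 3.14, 3.14].

### API

Orientations are given as a rotation vector (axis times angle).
In Python, from rig import get_state, optics, ticket gives the robot as it stands. The module is installed in compiled form; this text tells all that it offers.
- The arm moves only by the tool send_rows, never from a script. Its argument "commands" is text: rows parted by semicolons, each of 7 numbers parted by spaces: the shift along the tool's x, y, z in m, then the turn, a rotation vector about the tool's x, y, z in rad, then the finger opening in m, from 0 to 0.0854. A call has 1 to 10 rows; each row shifts and turns the pose as measured when the row begins, along the tool's axes as they then stand; what a row does not reach is not made up. A row lasts 1/10 s, in which the tool goes at most 50 mm and 8.59 degrees, less where a joint would pass 70% of its speed; a pose out of reach is approached as far as the arm can. A call is refused whole if a number of a shift passes 0.05 or a number of a turn 0.15, either way. A call with a gripper value outside its range is refused whole. The fingers move at their own pace and stop on an object; the grip force is fixed at half the most. Time passes only in rows, so rows that do not move let the fingers close. It gives the time, the measured TCP pose, the force and the opening at its end, in the units of the state.
- get_state(): the state, without advancing time (a new reading comes with each control period).
- optics.grab_frame(name): name is "side" or "top"; returns a dict with "color" (384x512x3 uint8, red, green, blue), "z_map" (384x512 float32, m along the optical axis (not along the pixel's ray), 0 where there is no reading), "camera_matrix" (3x3 intrinsics, pixels), "extrinsics" (4x4, takes a point from camera to world coordinates). Camera axes: x right, y up, looking along -z (the intrinsics and any distortion apply to the point x, -y, -z); pixel columns grow to the right and rows downward; lengths in m; the calibration is good to about 2 mm. A picture is of the moment at which its call begins.
- ticket.job_done(): hands the job in, once; it reports no verdict.
The state is a dict: "time_s": time; "joint_positions": joint angles; "qd": joint speeds; "joint_efforts": joint torques, N m; "position": TCP position; "orientation": TCP orientation; "force": force on the tool from outside, world axes, zero at the start; "wrist_torque": the same for the moment, N m; "gripper_width": finger opening in m.
Only numpy, scipy, OpenCV 4.12 (cv2) and the standard library are available. Lean on these libraries where they do the work, as an engineer would, in place of code of your own. Each camera call takes 0.05 s, during which the arm holds its last target. There are 200 camera calls.

## Working session

There is one attempt and no reset: what is moved stays moved. The work goes in short steps, Python scripts to look and compute and a tool call to move; the robot and the scene stay as the last step left them, time stands still between calls to the robot, and variables do not carry over. Pictures are saved under pics/ and viewed, about 8 in all and at most 12, crops included, and the job is handed in when it is done.

Besides the shell and the picture viewer there is one more tool, called after "Call:" as name(argument=value, ...) on one line, values as JSON. send_rows: Moves the arm, as the interface text tells. Its arguments: {"type":"object","properties":{"commands":{"type":"string"}},"required":["commands"]}

```bash
mkdir -p pics; cat > h.py <<'E'
import numpy as np, cv2
from rig import get_state, optics, ticket
from scipy.spatial.transform import Rotation as R
def grab(n):
    f=optics.grab_frame(n); np.savez('pics/last_%s.npz'%n,**f); return f
def load(n): return np.load('pics/last_%s.npz'%n)
def cloud(f):
    z=f['z_map']; K=f['camera_matrix']; v,u=np.mgrid[:z.shape[0],:z.shape[1]]
    p=np.stack([(u-K[0,2])/K[0,0]*z,-(v-K[1,2])/K[1,1]*z,-z],-1)
    E=f['extrinsics']; return p@E[:3,:3].T+E[:3,3]
def crop(f,u0,v0,u1,v1,s,name):
    c=cv2.cvtColor(np.ascontiguousarray(f['color'][v0:v1,u0:u1]),cv2.COLOR_RGB2BGR)
    cv2.imwrite('pics/'+name,cv2.resize(c,None,fx=s,fy=s,interpolation=cv2.INTER_CUBIC))
E
python3 - <<'E'
from h import *
for n in('top','side'):
    f=grab(n); print(n,f['extrinsics'].round(3).tolist(),f['camera_matrix'].round(1).tolist())
    crop(f,0,0,512,384,1.5,n+'0.png')
s=get_state(); print(s['position'],R.from_rotvec(s['orientation']).as_matrix().round(3).tolist(),s['force'],s['gripper_width'])
E
```

```text
top [[0.026, 0.997, -0.077, 0.425], [-0.999, 0.024, -0.024, -0.019], [-0.022, 0.077, 0.997, 1.364], [0.0, 0.0, 0.0, 1.0]] [[366.9, 0.0, 258.0], [0.0, 366.9, 196.7], [0.0, 0.0, 1.0]]
side [[0.967, 0.163, -0.194, 0.297], [-0.253, 0.657, -0.71, -0.884], [0.011, 0.736, 0.677, 0.965], [0.0, 0.0, 0.0, 1.0]] [[403.8, 0.0, 252.6], [0.0, 403.8, 186.3], [0.0, 0.0, 1.0]]
[0.19697571 0.5664323  0.23036287] [[-0.329, -0.0, 0.944], [-0.944, -0.002, -0.329], [0.002, -1.0, 0.0]] [-0.51525599 -0.41007063 -0.22183255] 0.08499463802719852
```

View pics/top0.png

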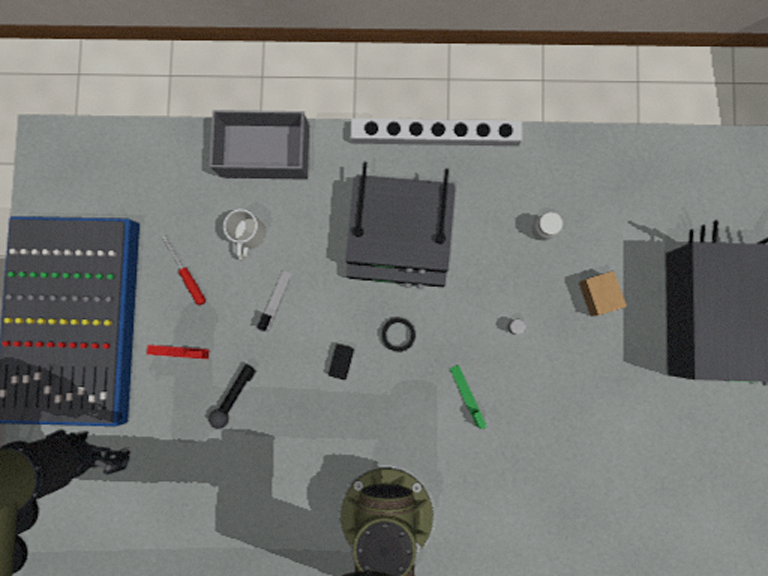

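View pics/side0.png

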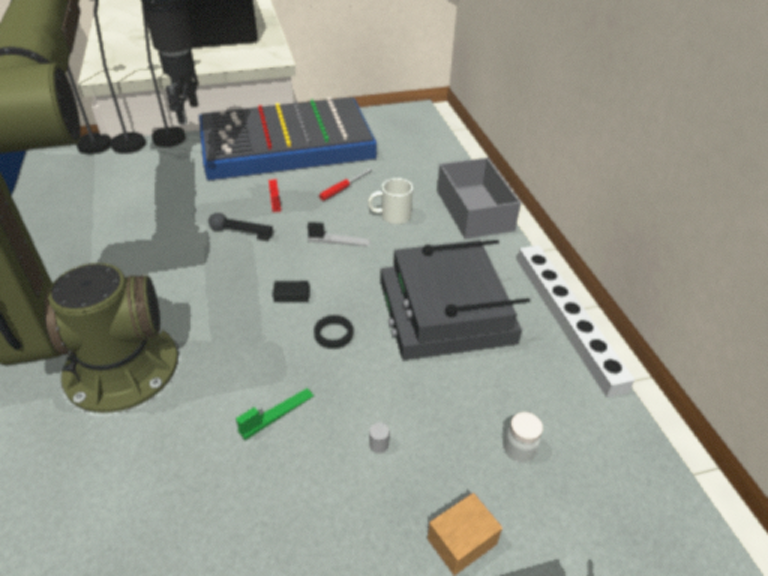

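Candidates for the gauge are the bare steel one with a black grip (top view, 264,322 to 285,273), the red look-alike (178,351) and the green one (467,395). I choose the steel one. The weight is the grey cylinder at (516,326), not the white-lidded jar at (550,225). Next I measure both and check them in a close crop.

```bash
python3 - <<'E'
from h import *
f=load('top'); P=cloud(f); C=f['color'].astype(int)
def reg(u0,v0,u1,v1,zmin,zmax=.3):
    a=np.array([u0,v0,u1,v1])/1.5; a=a.astype(int); p=P[a[1]:a[3],a[0]:a[2]].reshape(-1,3)
    return p[(p[:,2]>zmin)&(p[:,2]<zmax)]
tab=reg(300,410,420,440,-1); print('table z',np.median(tab[:,2]))
for n,b in dict(weight=(500,310,535,345)).items():
    p=reg(*b,.03); print(n,len(p),p.mean(0),p.min(0),p.max(0))
g=reg(245,262,300,338,.02); print('grip',len(g),g.mean(0),g.min(0),g.max(0))
b=reg(245,262,300,338,.003); print('gauge',len(b),b.mean(0),b.min(0),b.max(0))
c,sz,an=cv2.minAreaRect(b[:,:2].astype(np.float32)); print('rect',c,sz,an)
for lo,hi in((.035,.06),(.08,.107),(.107,.13)):
    p=reg(335,160,465,292,lo,hi); 
    print('recv',lo,len(p),np.median(p[:,2]),cv2.minAreaRect(p[:,:2].astype(np.float32)))
# side view same
f=load('side'); Q=cloud(f)
def r2(u0,v0,u1,v1,zmin,zmax=.3):
    a=(np.array([u0,v0,u1,v1])/1.5).astype(int); p=Q[a[1]:a[3],a[0]:a[2]].reshape(-1,3)
    return p[(p[:,2]>zmin)&(p[:,2]<zmax)]
p=r2(365,420,395,455,.036); print('side weight top',p.mean(0),p.min(0),p.max(0))
p=r2(380,240,530,360,.085,.107); print('side lid',np.median(p[:,2]),cv2.minAreaRect(p[:,:2].astype(np.float32)))
p=r2(380,240,530,360,.042,.056); print('side step',np.median(p[:,2]),cv2.minAreaRect(p[:,:2].astype(np.float32)))
p=r2(300,215,335,245,.035); print('side grip',p.mean(0),p.min(0),p.max(0))
t=load('top')['color'][170:225,160:210]; s=f['color'][140:170,195:255]
o=np.zeros((600,800,3),np.uint8)
t=cv2.resize(t,(400,440)); s=cv2.resize(s,(400,200)); o[:440,:400]=t;o[:200,400:]=s
cv2.imwrite('pics/gauge.png',o[:,:,::-1])
E
```

```text
table z 0.001597895963755036
weight 86 [ 0.45997532 -0.2966349   0.04587387] [ 0.44327282 -0.31404231  0.03070837] [ 0.47540491 -0.27998722  0.05276486]
grip 75 [0.45597143 0.30947854 0.04540089] [0.43503737 0.29160031 0.02014454] [0.47615785 0.3231578  0.0614319 ]
gauge 818 [0.51059278 0.2986267  0.00986745] [0.41953369 0.22962906 0.00300206] [0.60894418 0.37238493 0.0614319 ]
rect (0.5145498514175415, 0.3010081350803375) (0.18848688900470734, 0.13686509430408478) 1.97129225730896
recv 0.035 678 0.05087890758850977 ((0.6836941838264465, -0.012980252504348755), (0.23995938897132874, 0.2606012225151062), 85.66426086425781)
recv 0.08 3661 0.10152975469465342 ((0.6877367496490479, -0.012657970190048218), (0.2403150051832199, 0.21163377165794373), 85.98954010009766)
recv 0.107 391 0.11591326076872743 ((0.7104559540748596, -0.013325154781341553), (0.23343753814697266, 0.22957396507263184), 86.57617950439453)
side weight top [ 0.45881241 -0.30349235  0.04466284] [ 0.44191823 -0.32008477  0.03630672] [ 0.47751627 -0.2843918   0.04934067]
side lid 0.10020239294557132 ((0.6948017477989197, -0.015973642468452454), (0.24599330127239227, 0.22814123332500458), 86.73976135253906)
side step 0.04940021362061553 ((0.7444025874137878, -0.01386713981628418), (0.257968008518219, 0.37226366996765137), 87.32077026367188)
side grip [0.45518041 0.30504044 0.04533967] [0.43678977 0.2913992  0.03537151] [0.47462235 0.32220848 0.05266587]
```

View pics/gauge.png

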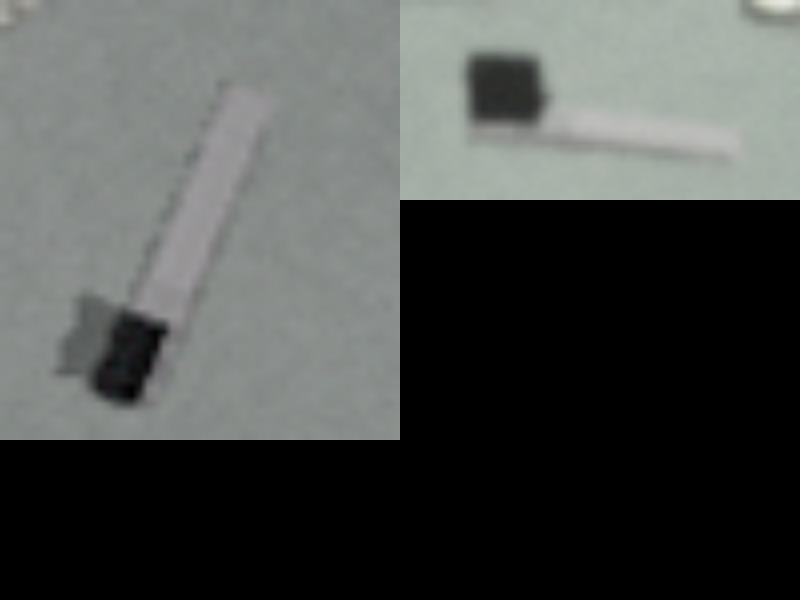

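The crop shows a bare steel blade with a black grip, so this is the right gauge. Next come its axis and the receiver pose.

```bash
python3 - <<'E'
from h import *
f=load('top'); K=f['camera_matrix'];E=f['extrinsics']
def ray(u,v,z):
    d=E[:3,:3]@np.array([(u-K[0,2])/K[0,0],-(v-K[1,2])/K[1,1],-1]); o=E[:3,3]; return (o+d*(z-o[2])/d[2])[:2]
C=f['color'].astype(int); P=cloud(f)
# gauge steel mask
sub=np.zeros(C.shape[:2],bool); sub[172:222,165:205]=1
hsv=cv2.cvtColor(f['color'],cv2.COLOR_RGB2HSV)
print('blade rgb',C[195,185],'table',C[195,170])
m=sub&((C[...,0]-C[...,1])>2)&(C.sum(-1)>330)
v,u=np.nonzero(m); print(m.sum())
W=np.array([ray(a,b,.007) for a,b in zip(u,v)]); print('blade rect',cv2.minAreaRect(W.astype(np.float32)))
c=W.mean(0); ev=np.linalg.svd(W-c)[2][0]; ev*=np.sign(ev[0]); t=(W-c)@ev; print(c,ev,np.degrees(np.arctan2(ev[1],ev[0])),t.min(),t.max())
k=sub&(C.sum(-1)<150); v,u=np.nonzero(k); W=np.array([ray(a,b,.05) for a,b in zip(u,v)]); print('grip top',W.mean(0),cv2.minAreaRect(W.astype(np.float32)))
print('tip hand',ray(191,181,.003),'by hand base',ray(179.4,209.7,.011))
# lid edges
p=P[100:200,215:315].reshape(-1,3); p=p[(p[:,2]>.088)&(p[:,2]<.112)]
for it in range(2):
    y=p[:,1]; bins=np.arange(-.115,.09,.006); fr=[];bk=[]
    for b in bins:
        q=p[(y>=b)&(y<b+.006)]
        if len(q)>5: fr.append((b+.003,np.percentile(q[:,0],1)));bk.append((b+.003,np.percentile(q[:,0],99)))
fr=np.array(fr);bk=np.array(bk)
print('front',np.polyfit(*fr.T,1),'back',np.polyfit(*bk.T,1))
s=[];r=[]
for b in np.arange(.6,.77,.006):
    q=p[(p[:,0]>=b)&(p[:,0]<b+.006)]; s.append((b+.003,q[:,1].min(),q[:,1].max()))
s=np.array(s); print('sides',np.polyfit(s[:,0],s[:,1],1),np.polyfit(s[:,0],s[:,2],1))
crop(f,220,108,312,200,6.5,'recv.png')
for n,(U,V) in dict(baseL=(357.5,231),baseR=(439.5,239)).items(): print(n,ray(U/1.5,V/1.5,.112))
E
```

```text
blade rgb [152 150 153] table [133 137 135]
40
blade rect ((0.5091854929924011, 0.2909342646598816), (0.019806355237960815, 0.15034733712673187), 70.73143768310547)
[0.5158008  0.28725086] [ 0.95962486 -0.28128301] -16.336793938688125 -0.08288320868800263 0.06743479076655577
grip top [0.45486463 0.30719011] ((0.4543069303035736, 0.3072110712528229), (0.020268157124519348, 0.03592805564403534), 70.39116668701172)
tip hand [0.58263015 0.26614169] by hand base [0.47368218 0.30336998]
front [0.06828152 0.59276075] back [0.09006391 0.79295586]
sides [-0.06847467 -0.08444309] [-0.06408396  0.14996669]
baseL [0.66776214 0.08260719]
baseR [ 0.65323256 -0.10645734]
```

View pics/recv.png

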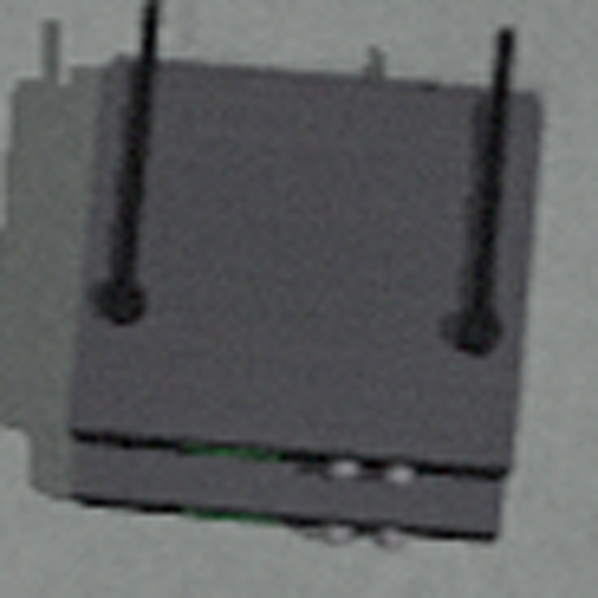

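Call:
send_rows(commands="0.0235 0 0.039 0 0 0 0.085;0.0235 0 0.039 0 0 0 0.085;0.0235 0 0.039 0 0 0 0.085;0.0235 0 0.039 0 0 0 0.085;0.0235 0 0.039 0 0 0 0.085;0.0235 0 0.039 0 0 0 0.085;0.0235 0 0.039 0 0 0 0.085;0.0235 0 0.039 0 0 0 0.085;0.0235 0 0.039 0 0 0 0.085;0.043 0 0.015 0 0 0 0.085")

```text
time_s: 1.1
position: [0.4653, 0.1953, 0.2241]
orientation: [-1.05, 1.443, -1.452]
force: [-0.0, -0.1, 0.2]
gripper_width: 0.0848
```

Call:
send_rows(commands="0.043 0 0.015 0 0 0 0.085;0.043 0 0.015 0 0 0 0.085;0.043 0 0.015 0 0 0 0.085;0.043 0 0.015 0 0 0 0.085;0.043 0 0.015 0 0 0 0.085;0.043 0 0.015 0 0 0 0.085;0.043 0 0.015 0 0 0 0.085;0.043 0 0.015 0 0 0 0.085;0.043 0 0.015 0 0 0 0.085;0.043 0 0.015 0 0 0 0.085")

```text
time_s: 2.1
position: [0.4656, -0.2785, 0.2264]
orientation: [-1.053, 1.444, -1.449]
force: [1.7, -0.1, -0.8]
gripper_width: 0.0851
```

```bash
cat >> h.py <<'E'
def to(p,yaw=None):
    """tool-frame delta to world point p; yaw=heading (deg) of tool z"""
    s=get_state(); M=R.from_rotvec(s['orientation']).as_matrix(); T=np.array(s['position'])
    d=M.T@(np.array(p)-T); n=M
    if yaw is not None:
        a=np.radians(yaw); Z=np.array([np.cos(a),np.sin(a),0]); Y=np.array([0,0,-1.]); n=np.stack([np.cross(Y,Z),Y,Z],1)
    r=R.from_matrix(M.T@n).as_rotvec()
    print('t',round(s['time_s'],2),'at',T.round(4),'zdir',M[:,2].round(3),'ydir',M[:,1].round(3),'F',np.round(s['force'],2),'w',round(s['gripper_width'],4)); print('tool delta',d.round(4),'rot',r.round(4))
E
python3 -c "
from h import *
to([.459,-.300,.10],-19)
f=grab('top'); g=grab('side'); 
P=cloud(f)[200:232,325:360].reshape(-1,3);P=P[(P[:,2]>.04)&(P[:,2]<.055)];print('top',len(P),np.median(P,0),P.min(0),P.max(0))
Q=cloud(g)[278:305,240:266].reshape(-1,3);Q=Q[(Q[:,2]>.04)&(Q[:,2]<.055)];print('side',len(Q),np.median(Q,0),Q.min(0),Q.max(0))
crop(g,150,120,350,330,2.8,'s1.png')
"
```

```text
t 2.1 at [ 0.4656 -0.2785  0.2264] zdir [ 0.948 -0.318 -0.006] ydir [-0.01  -0.011 -1.   ] F [ 1.72 -0.07 -0.81] w 0.0851
tool delta [0.0208 0.1267 0.0013] rot [0.0059 0.008  0.0133]
top 9 [ 0.44668007 -0.296951    0.04449971] [ 0.44321722 -0.30399437  0.04212276] [ 0.44703072 -0.28685892  0.04853964]
side 133 [ 0.45888253 -0.30291838  0.0458886 ] [ 0.44179652 -0.31914892  0.04041525] [ 0.47707122 -0.28261255  0.0504142 ]
```

View pics/s1.png

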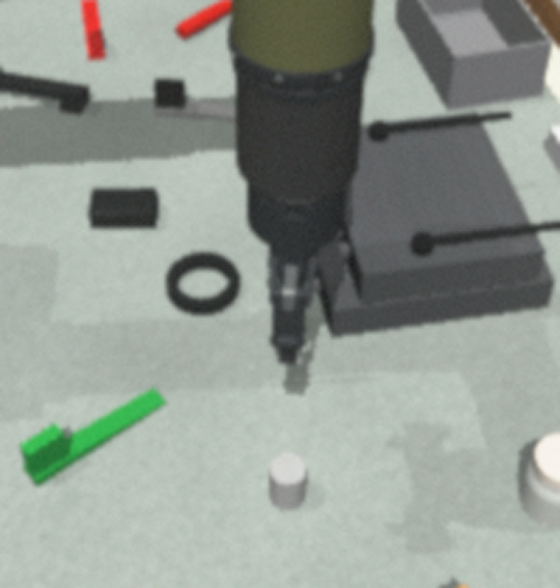

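Call:
send_rows(commands="0.011 0.032 0.001 0.003 0.004 0.007 0.085;0.01 0.032 0 0.003 0.004 0.006 0.085;0 0.032 0 0 0 0 0.085;0 0.032 0 0 0 0 0.085;0 0.03 0 0 0 0 0.085;0 0 0 0 0 0 0.085")

```text
time_s: 2.8
position: [0.4561, -0.3028, 0.0603]
orientation: [-1.029, 1.461, -1.454]
force: [-0.9, -0.5, -0.2]
gripper_width: 0.0848
```

```bash
python3 -c "
from h import *
to([.4595,-.300,.013],-19)
g=grab('side'); crop(g,220,255,290,325,7,'s2.png')
"
```

```text
t 2.8 at [ 0.4561 -0.3028  0.0603] zdir [ 0.942 -0.336 -0.004] ydir [-0.004  0.002 -1.   ] F [-0.87 -0.5  -0.17] w 0.0848
tool delta [-0.0037  0.0472  0.0024] rot [ 0.0044 -0.0112 -0.0004]
```

View pics/s2.png

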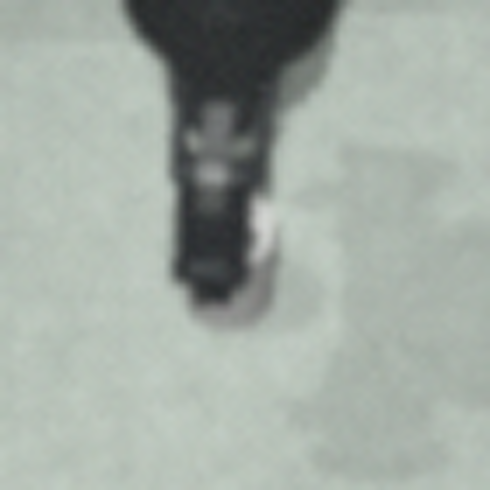

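Call:
send_rows(commands="-0.003 0.02 0.003 0 -0.01 0 0.085;0 0.027 0 0 0 0 0.085;0 0 0 0 0 0 0.085;0 0 0 0 0 0 0.02;0 0 0 0 0 0 0.02;0 0 0 0 0 0 0.02;0 0 0 0 0 0 0.02;0 0 0 0 0 0 0.02;0 0 0 0 0 0 0.02;0 0 0 0 0 0 0.02")

```text
time_s: 3.85
position: [0.4689, -0.3041, 0.031]
orientation: [-1.027, 1.431, -1.46]
force: [0.2, -0.4, -0.0]
gripper_width: 0.0331
```

```bash
python3 -c "
from h import *
to([.4595,-.300,.25],-19)"
```

```text
t 3.85 at [ 0.4689 -0.3041  0.031 ] zdir [ 0.946 -0.323  0.018] ydir [ 0.016 -0.009 -1.   ] F [ 0.22 -0.42 -0.01] w 0.0331
tool delta [-1.000e-04 -2.191e-01 -6.200e-03] rot [-0.0183  0.0024  0.0032]
```

Call:
send_rows(commands="0 0 0 0 0 0 0.02")

```text
time_s: 3.95
position: [0.4689, -0.3041, 0.031]
orientation: [-1.027, 1.431, -1.46]
force: [0.4, -0.3, -1.3]
gripper_width: 0.0334
```

```bash
python3 -c "
from h import *
to([.4595,-.300,.25],-19)
g=grab('side'); crop(g,220,255,290,325,7,'s3.png')"
```

```text
t 3.95 at [ 0.4689 -0.3041  0.031 ] zdir [ 0.946 -0.323  0.018] ydir [ 0.016 -0.009 -1.   ] F [ 0.37 -0.29 -1.26] w 0.0334
tool delta [-1.000e-04 -2.191e-01 -6.200e-03] rot [-0.0183  0.0024  0.0033]
```

View pics/s3.png

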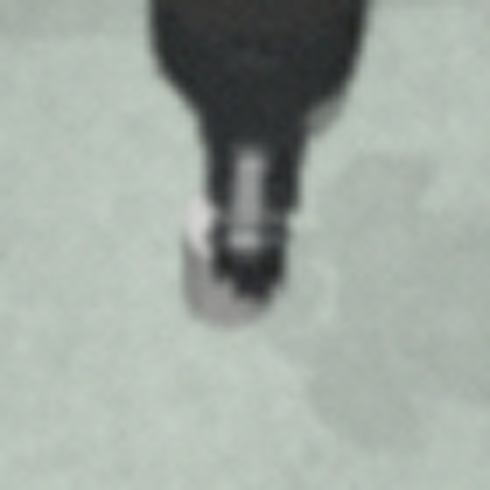

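Call:
send_rows(commands="0 0 0 0 0 0 0.085;0 0 0 0 0 0 0.085;0 0 0 0 0 0 0.085;0 0 0 0 0 0 0.085;0 0 0 0 0 0 0.085;0 0 -0.005 -0.018 0 0 0.085;0 0 0 0 0 0 0.085")

```text
time_s: 4.7
position: [0.4644, -0.3028, 0.0322]
orientation: [-1.038, 1.445, -1.45]
force: [1.4, -0.7, -0.5]
gripper_width: 0.0854
```

```bash
python3 -c "
from h import *
to([.4595,-.301,.013],-19)
g=grab('side');Q=cloud(g)[285:305,240:266].reshape(-1,3);Q=Q[(Q[:,2]>.01)&(Q[:,2]<.055)];print('side',len(Q),np.median(Q,0),Q.min(0),Q.max(0))
"
```

```text
t 4.7 at [ 0.4644 -0.3028  0.0322] zdir [ 0.946 -0.323  0.001] ydir [-0.001 -0.004 -1.   ] F [ 1.4  -0.72 -0.46] w 0.0854
tool delta [-0.0002  0.0192 -0.0052] rot [-0.0005  0.0027  0.0041]
side 35 [ 0.44347687 -0.30497191  0.04486122] [ 0.43935214 -0.3511637   0.01003911] [ 0.47275029 -0.29278854  0.05426356]
```

Call:
send_rows(commands="0 0.01 -0.007 0 0 0 0.085;0 0.01 0 0 0 0 0.085;0 0 0 0 0 0 0.085")

```text
time_s: 5.05
position: [0.4571, -0.3003, 0.0101]
orientation: [-1.038, 1.446, -1.45]
force: [0.1, 0.6, -0.2]
gripper_width: 0.0854
```

```bash
python3 -c "
from h import *
to([.4575,-.301,.013],-19)
g=grab('side'); crop(g,220,255,290,325,7,'s4.png')"
```

```text
t 5.05 at [ 0.4571 -0.3003  0.0101] zdir [ 0.946 -0.323  0.001] ydir [-0.    -0.004 -1.   ] F [ 0.07  0.56 -0.2 ] w 0.0854
tool delta [ 0.0006 -0.0029  0.0007] rot [-0.0008  0.0025  0.0036]
```

View pics/s4.png

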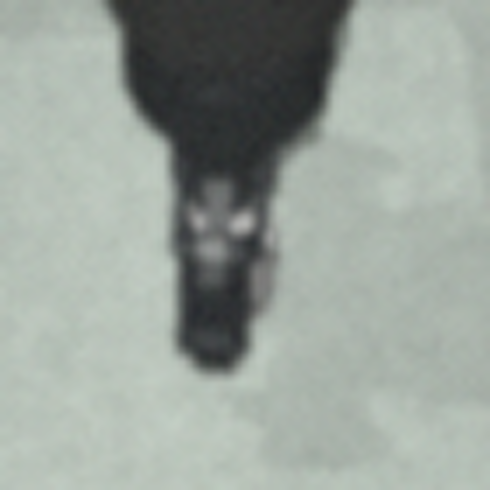

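Call:
send_rows(commands="0 -0.003 0 0 0 0 0.02;0 0 0 0 0 0 0.02;0 0 0 0 0 0 0.02;0 0 0 0 0 0 0.02;0 0 0 0 0 0 0.02;0 0 0 0 0 0 0.02;0 0 0 0 0 0 0.02;0 0 0 0 0 0 0.02")

```text
time_s: 5.9
position: [0.4579, -0.301, 0.015]
orientation: [-1.037, 1.443, -1.452]
force: [0.5, -0.9, 0.6]
gripper_width: 0.0342
```

```bash
python3 -c "
from h import *
to([.4575,-.301,.013],-19)"
```

```text
t 5.9 at [ 0.4579 -0.301   0.015 ] zdir [ 0.946 -0.323  0.003] ydir [ 0.001 -0.005 -1.   ] F [ 0.48 -0.89  0.56] w 0.0342
tool delta [ 0.0002  0.002  -0.0004] rot [-0.0028  0.0027  0.0045]
```

Call:
send_rows(commands="0 -0.03 0 0 0 0 0.02;0 -0.045 0 0 0 0 0.02;0 -0.045 0 0 0 0 0.02;0 -0.045 0 0 0 0 0.02;-0.04 -0.02 0.012 0 0 0 0.02;-0.04 0 0.012 0 0 0 0.02;-0.04 0 0.012 0 0 0 0.02;-0.04 0 0.012 0 0 0 0.02;-0.04 0 0.012 0 0 0 0.02;-0.04 0 0.012 0 0 0 0.02")

```text
time_s: 6.9
position: [0.6026, -0.0902, 0.197]
orientation: [-1.037, 1.467, -1.445]
force: [1.2, -1.2, -2.6]
gripper_width: 0.0344
```

```bash
python3 -c "
from h import *
to([.661,-.011,.15],-19)"
```

```text
t 6.9 at [ 0.6026 -0.0902  0.197 ] zdir [ 0.943 -0.332 -0.014] ydir [-0.013  0.006 -1.   ] F [ 1.19 -1.21 -2.56] w 0.0344
tool delta [-0.094   0.0467  0.0295] rot [ 0.0142 -0.0069 -0.0015]
```

Holding it (about −3 N in z). Moving over the lid.

Call:
send_rows(commands="-0.035 0.005 0.01 0.014 -0.007 0 0.02;-0.03 0.01 0.01 0 0 0 0.02;-0.02 0.01 0.005 0 0 0 0.02;-0.006 0.01 0.003 0 0 0 0.02;0 0 0 0 0 0 0.02;0 0 0 0 0 0 0.02")

```text
time_s: 7.5
position: [0.6597, -0.0038, 0.1516]
orientation: [-1.046, 1.455, -1.438]
force: [0.3, -0.7, -3.4]
gripper_width: 0.0346
```

```bash
python3 -c "
from h import *
to([.661,-.011,.15],-19)
g=grab('side'); crop(g,245,140,365,240,6.5,'s5.png')
f=grab('top')
K=g['camera_matrix'];E=g['extrinsics']
T=get_state()['position']
for p in ([T[0],T[1],T[2]-.015],[T[0],T[1],T[2]],[.661,-.011,.1]):
    c=np.linalg.inv(E)@np.r_[p,1]; c=c[:3]; u=K[0,2]-K[0,0]*c[0]/c[2]; v=K[1,2]+K[1,1]*c[1]/c[2]; print(((u-245)*6.5).round(1),((v-140)*6.5).round(1))
"
```

```text
t 7.5 at [ 0.6597 -0.0038  0.1516] zdir [ 0.947 -0.32  -0.013] ydir [-0.013  0.003 -1.   ] F [ 0.34 -0.74 -3.4 ] w 0.0346
tool delta [0.0064 0.0016 0.0036] rot [0.0128 0.0064 0.0014]
297.6 241.2
300.0 217.4
299.1 307.0
```

View pics/s5.png

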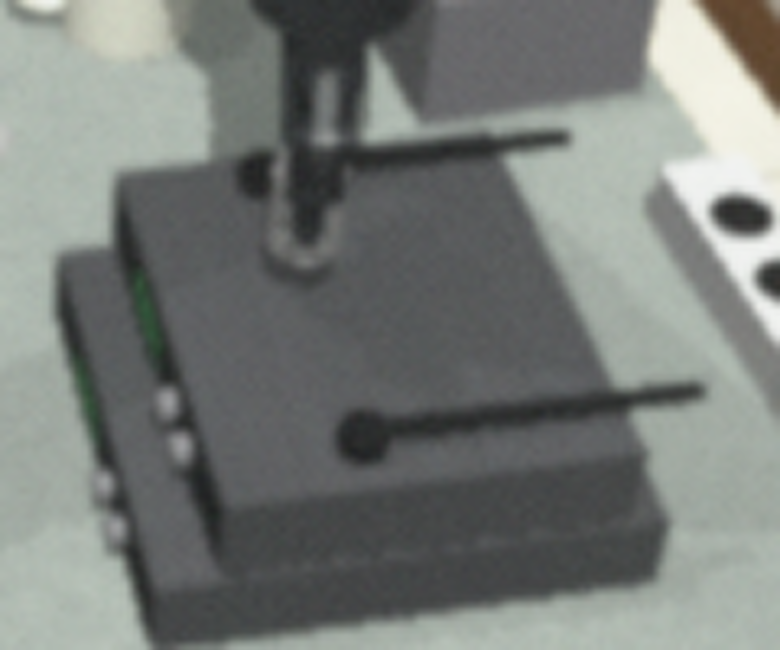

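```bash
python3 - <<'E'
from h import *
g=load('side'); K=g['camera_matrix'];E=g['extrinsics']
def ray(u,v,z):
    u=u/6.5+245-.42; v=v/6.5+140-.42
    d=E[:3,:3]@np.array([(u-K[0,2])/K[0,0],-(v-K[1,2])/K[1,1],-1]); o=E[:3,3]; return (o+d*(z-o[2])/d[2])[:2]
a,b=ray(264,175,.108),ray(362,437,.108); print('bases',a,b,(a+b)/2,np.linalg.norm(a-b))
# front lid corners
a,b=ray(118,178,.1005),ray(222,512,.1005); print('front corners',a,b,(a+b)/2,np.linalg.norm(a-b))
# dark base masks
c=g['color'].astype(int).sum(-1)
for (u0,v0,u1,v1) in((294,198,308,214),(282,160,292,172)):
    m=c[v0:v1,u0:u1]<110; v,u=np.nonzero(m); print(m.sum(),((u.mean()+u0-245+.42)*6.5,(v.mean()+v0-140+.42)*6.5))
E
```

```text
bases [0.67141434 0.08173445] [ 0.65683122 -0.10728369] [ 0.66412278 -0.01277462] 0.1895798667878946
front corners [0.60110734 0.10590939] [ 0.58311879 -0.1297434 ] [ 0.59211307 -0.011917  ] 0.2363383666570156
1 (np.float64(353.73), np.float64(451.23))
1 (np.float64(249.73000000000002), np.float64(165.23000000000002))
```

Call:
send_rows(commands="0.006 0.01 0.005 0.013 0.006 0 0.02;0 0.01 0 0 0 0 0.02;0 0 0 0 0 0 0.02")

```text
time_s: 7.9
position: [0.6623, -0.0138, 0.1343]
orientation: [-1.028, 1.448, -1.453]
force: [1.0, -0.1, -3.9]
gripper_width: 0.0343
```

```bash
python3 -c "
from h import *
to([.662,-.0115,.118],-19)"
```

```text
t 7.9 at [ 0.6623 -0.0138  0.1343] zdir [ 0.944 -0.329  0.004] ydir [ 0.005 -0.    -1.   ] F [ 1.   -0.1  -3.87] w 0.0343
tool delta [-0.002   0.0163 -0.0011] rot [-0.0044 -0.0032 -0.0012]
```

Call:
send_rows(commands="-0.002 0.008 -0.001 -0.004 -0.003 0 0.02;0 0.006 0 0 0 0 0.02;0 0.002 0 0 0 0 0.02;0 0 0 0 0 0 0.02")

```text
time_s: 8.3
position: [0.6621, -0.0117, 0.1184]
orientation: [-1.031, 1.449, -1.449]
force: [-0.1, -0.3, -3.6]
gripper_width: 0.0346
```

```bash
python3 -c "
from h import *
to([.662,-.0115,.118],-19)"
```

```text
t 8.3 at [ 0.6621 -0.0117  0.1184] zdir [ 0.945 -0.326  0.001] ydir [ 0.002  0.002 -1.   ] F [-0.09 -0.29 -3.65] w 0.0346
tool delta [-0.0001  0.0004 -0.0001] rot [-0.0011 -0.0003 -0.002 ]
```

Call:
send_rows(commands="0 0.001 0 0 0 0 0.02;0 0.001 0 0 0 0 0.02")

```text
time_s: 8.5
position: [0.6624, -0.0115, 0.1168]
orientation: [-1.031, 1.448, -1.449]
force: [0.1, -0.1, -3.8]
gripper_width: 0.0345
```

Call:
send_rows(commands="0 0.001 0 0 0 0 0.02")

```text
time_s: 8.6
position: [0.6625, -0.0115, 0.1159]
orientation: [-1.03, 1.448, -1.449]
force: [0.6, 0.4, -3.7]
gripper_width: 0.0346
```

Call:
send_rows(commands="0 0.001 0 0 0 0 0.02")

```text
time_s: 8.7
position: [0.6626, -0.0115, 0.1154]
orientation: [-1.03, 1.448, -1.449]
force: [-2.9, 0.9, 0.5]
gripper_width: 0.0342
```

Call:
send_rows(commands="0 0.001 0 0 0 0 0.02")

```text
time_s: 8.8
position: [0.6626, -0.0115, 0.1154]
orientation: [-1.03, 1.447, -1.449]
force: [-3.5, 0.8, 2.2]
gripper_width: 0.0347
```

Call:
send_rows(commands="0 0 0 0 0 0 0.06;0 0 0 0 0 0 0.085;0 0 0 0 0 0 0.085;0 0 0 0 0 0 0.085;0 0 0 0 0 0 0.085;0 -0.02 0 0 0 0 0.085;0 -0.04 0 0 0 0 0.085;0 -0.04 0 0 0 0 0.085;0 -0.02 0 0 0 0 0.085;0 0 0 0 0 0 0.085")

```text
time_s: 9.8
position: [0.6625, -0.0124, 0.2408]
orientation: [-1.028, 1.444, -1.451]
force: [0.4, 0.4, 1.4]
gripper_width: 0.0849
```

```bash
python3 -c "
from h import *
to([.455,.307,.20],-19)"
```

```text
t 9.8 at [ 0.6625 -0.0124  0.2408] zdir [ 0.946 -0.326  0.006] ydir [ 0.006 -0.    -1.   ] F [0.38 0.4  1.38] w 0.0849
tool delta [-0.2344  0.0394 -0.3004] rot [-0.0061  0.     -0.0018]
```

Call:
send_rows(commands="-0.026 0 -0.033 -0.006 0 0 0.085;-0.026 0 -0.033 0 0 0 0.085;-0.026 0 -0.033 0 0 0 0.085;-0.026 0 -0.033 0 0 0 0.085;-0.026 0 -0.033 0 0 0 0.085;-0.026 0.02 -0.033 0 0 0 0.085;-0.026 0.02 -0.033 0 0 0 0.085;-0.026 0.02 -0.033 0 0 0 0.085;-0.02 0.02 -0.025 0 0 0 0.085;0 0 0 0 0 0 0.085")

```text
time_s: 10.8
position: [0.4542, 0.3066, 0.1486]
orientation: [-1.037, 1.457, -1.451]
force: [-0.3, 0.2, -0.5]
gripper_width: 0.085
```

```bash
python3 -c "
from h import *
to([.455,.307,.09],-18.5)
g=grab('side'); f=grab('top')
o=np.zeros((600,800,3),np.uint8)
o[:,:400]=cv2.resize(g['color'][125:185,190:230],(400,600)); o[:,400:]=cv2.resize(g['color'][145:205,265:325],(400,400))[0:400].repeat(1,0) if False else np.vstack([cv2.resize(g['color'][150:210,260:320],(400,400)),np.zeros((200,400,3),np.uint8)])
cv2.imwrite('pics/s6.png',o[:,:,::-1])
"
```

```text
t 10.8 at [0.4542 0.3066 0.1486] zdir [ 0.944 -0.33  -0.006] ydir [-0.007 -0.    -1.   ] F [-0.26  0.23 -0.45] w 0.085
tool delta [-0.0007  0.0586  0.001 ] rot [ 0.0062 -0.0132  0.0025]
```

View pics/s6.png

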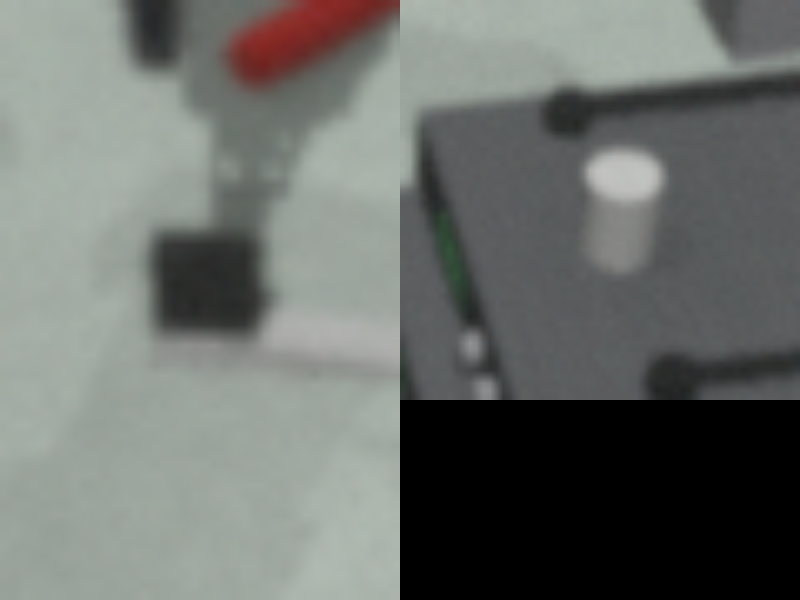

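The weight stands midway between the bases. The blade runs on under the grip block, so the fingertips must stay above z = 0.013.

Call:
send_rows(commands="-0.001 0.025 0.001 0.006 -0.013 0.002 0.085;0 0.035 0 0 0 0 0.085;0 0.03 0 0 0 0 0.085;0 0.018 0 0 0 0 0.085;0 0 0 0 0 0 0.085;0 0 0 0 0 0 0.085")

```text
time_s: 11.5
position: [0.4655, 0.3027, 0.0468]
orientation: [-1.018, 1.444, -1.447]
force: [-0.1, 0.4, 0.4]
gripper_width: 0.0845
```

```bash
python3 -c "
from h import *
to([.455,.307,.017],-18.5)"
```

```text
t 11.5 at [0.4655 0.3027 0.0468] zdir [ 0.945 -0.326  0.01 ] ydir [ 0.013  0.007 -1.   ] F [-0.08  0.45  0.45] w 0.0845
tool delta [-0.0003  0.0297 -0.0116] rot [-0.01   -0.0088 -0.0107]
```

Call:
send_rows(commands="0 0 -0.011 -0.01 -0.009 -0.01 0.085;0 0.008 0 0 0 0 0.085;0 0.008 0 0 0 0 0.085;0 0.007 0 0 0 0 0.085;0 0 0 0 0 0 0.085")

```text
time_s: 12.0
position: [0.4564, 0.308, 0.0266]
orientation: [-1.032, 1.443, -1.439]
force: [-0.3, -0.5, 0.6]
gripper_width: 0.0849
```

```bash
python3 -c "
from h import *
to([.455,.307,.017],-18.5)"
```

```text
t 12.0 at [0.4564 0.308  0.0266] zdir [ 0.948 -0.317  0.002] ydir [ 0.004  0.005 -1.   ] F [-0.31 -0.54  0.55] w 0.0849
tool delta [ 0.0014  0.0096 -0.001 ] rot [-0.0021  0.0002 -0.0064]
```

Call:
send_rows(commands="-0.001 0.005 -0.001 -0.002 0 -0.006 0.085;0 0.005 0 0 0 0 0.085;0 0 0 0 0 0 0.085")

```text
time_s: 12.3
position: [0.4557, 0.3094, 0.0157]
orientation: [-1.039, 1.442, -1.443]
force: [-0.3, -0.1, -1.0]
gripper_width: 0.0851
```

```bash
python3 -c "
from h import *
to([.455,.307,.017],-18.5)"
```

```text
t 12.3 at [0.4557 0.3094 0.0157] zdir [ 0.948 -0.317  0.   ] ydir [-0. -0. -1.] F [-0.34 -0.09 -0.97] w 0.0851
tool delta [ 0.0025 -0.0013  0.0001] rot [-0.      0.0005  0.0004]
```

Call:
send_rows(commands="0.002 -0.001 0 0 0 0 0.06;0 0 0 0 0 0 0.03;0 0 0 0 0 0 0;0 0 0 0 0 0 0;0 0 0 0 0 0 0;0 0 0 0 0 0 0;0 0 0 0 0 0 0;0 0 0 0 0 0 0;0 0 0 0 0 0 0;0 0 0 0 0 0 0")

```text
time_s: 13.3
position: [0.4554, 0.3076, 0.0174]
orientation: [-1.038, 1.442, -1.443]
force: [-0.2, 0.2, -0.8]
gripper_width: 0.0147
```

```bash
python3 -c "
from h import *
to([.455,.307,.017],-18.5)
f=grab('top'); P=cloud(f)"
```

```text
t 13.3 at [0.4554 0.3076 0.0174] zdir [ 0.948 -0.317  0.001] ydir [ 0.001  0.    -1.   ] F [-0.22  0.15 -0.83] w 0.0147
tool delta [ 0.0007  0.0004 -0.0002] rot [-0.0005  0.0004 -0.0006]
```

Call:
send_rows(commands="0 -0.01 0 0 0 0 0;0 -0.02 0 0 0 0 0;0 -0.03 0 0 0 0 0;0 -0.03 0 0 0 0 0;0.02 -0.02 0.003 0 -0.03 0 0;0.035 0 0.005 0 -0.03 0 0;0.035 0 0.005 0 -0.03 0 0;0.035 0 0.005 0 -0.03 0 0;0.035 0 0.005 0 -0.03 0 0;0.035 0 0.005 0 -0.03 0 0")

```text
time_s: 14.35
position: [0.434, 0.107, 0.1357]
orientation: [-1.146, 1.304, -1.305]
force: [0.0, 0.5, -1.3]
gripper_width: 0.015
```

```bash
python3 -c "
from h import *
to([.442,.005,.10],-4.2)"
```

```text
t 14.35 at [0.434  0.107  0.1357] zdir [ 0.992 -0.13  -0.   ] ydir [-0.001 -0.001 -1.   ] F [ 0.03  0.53 -1.3 ] w 0.015
tool delta [0.1001 0.0359 0.0212] rot [ 0.0005 -0.0569  0.0015]
```

Call:
send_rows(commands="0.035 0 0.004 0 -0.02 0 0;0.03 0 0.004 0 -0.02 0 0;0.02 0.005 0.004 0 -0.015 0 0;0.01 0.01 0.002 0 0 0 0;0 0.01 0 0 0 0 0;0 0 0 0 0 0 0;0 0 0 0 0 0 0")

```text
time_s: 15.05
position: [0.4362, 0.0046, 0.1128]
orientation: [-1.169, 1.264, -1.266]
force: [-0.3, 0.1, -1.4]
gripper_width: 0.015
```

```bash
python3 - <<'E'
from h import *
to([.442,.005,.085],-4.2)
f=grab('top'); g=grab('side')
s=get_state();T=np.array(s['position']);Z=R.from_rotvec(s['orientation']).as_matrix()[:,2]
o=np.zeros((600,800,3),np.uint8)
o[:,:400]=cv2.resize(f['color'][150:240,235:295],(400,600)); o[:400,400:]=cv2.resize(g['color'][165:235,235:305],(400,400))
cv2.imwrite('pics/s7.png',o[:,:,::-1])
def px(f,p,u0,v0,sx):
    K=f['camera_matrix'];c=np.linalg.inv(f['extrinsics'])@np.r_[p,1]
    return round((K[0,2]-K[0,0]*c[0]/c[2]-u0)*sx,1),round((K[1,2]+K[1,1]*c[1]/c[2]-v0)*sx,1)
tip=T+Z*.135-[0,0,.0174]; print('tip',tip, px(f,tip,235,150,6.667),px(g,tip,235,165,5.714))
E
```

```text
t 15.05 at [0.4362 0.0046 0.1128] zdir [ 0.997 -0.077  0.003] ydir [ 0.003  0.001 -1.   ] F [-0.28  0.12 -1.39] w 0.015
tool delta [-0.0008  0.0278  0.0057] rot [-0.0025 -0.0033 -0.0009]
tip [ 0.57083431 -0.00544485  0.09577354] (np.float64(187.5), np.float64(219.8)) (np.float64(160.2), np.float64(152.9))
```

View pics/s7.png

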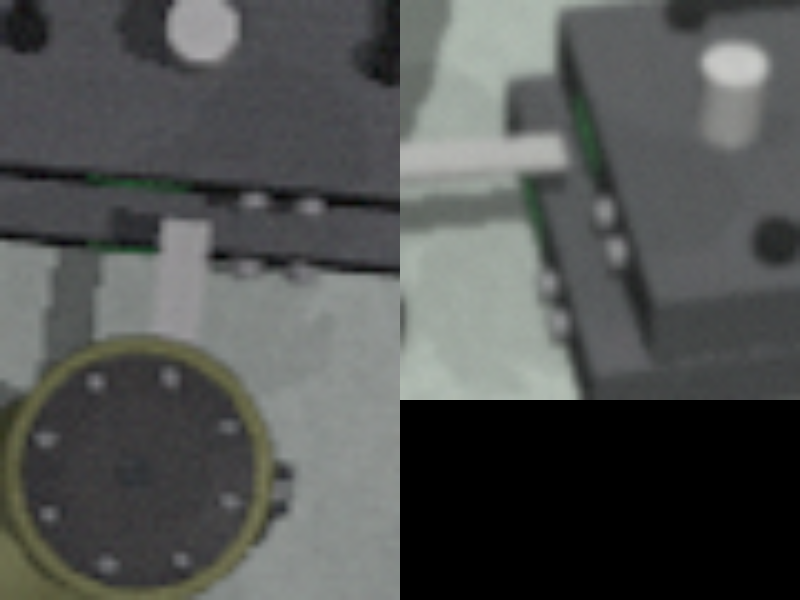

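Call:
send_rows(commands="0.001 0.01 0.005 -0.002 -0.003 0 0;0 0.01 0 0 0 0 0;0 0.008 0 0 0 0 0;0 0 0 0 0 0 0;0 0 0 0 0 0 0")

```text
time_s: 15.65
position: [0.4416, 0.0047, 0.082]
orientation: [-1.175, 1.262, -1.26]
force: [-0.3, 0.4, -1.3]
gripper_width: 0.0152
```

```bash
python3 -c "
from h import *
to([.4424,.0035,.0684],-4.2)"
```

```text
t 15.65 at [0.4416 0.0047 0.082 ] zdir [ 0.998 -0.07  -0.001] ydir [-0.     0.001 -1.   ] F [-0.3   0.4  -1.31] w 0.0152
tool delta [0.0011 0.0136 0.0009] rot [ 0.0006  0.0028 -0.0008]
```

Call:
send_rows(commands="0.001 0.006 0.001 0 0.003 0 0;0 0.006 0 0 0 0 0;0 0 0 0 0 0 0;0 0 0 0 0 0 0")

```text
time_s: 16.05
position: [0.4428, 0.0035, 0.0694]
orientation: [-1.172, 1.264, -1.263]
force: [0.3, -0.0, -2.0]
gripper_width: 0.0148
```

```bash
python3 -c "
from h import *
to([.4424,.0035,.0674],-4.2)"
```

```text
t 16.05 at [0.4428 0.0035 0.0694] zdir [ 0.997 -0.074  0.   ] ydir [ 0.     0.001 -1.   ] F [ 0.31 -0.   -1.96] w 0.0148
tool delta [ 0.0001  0.002  -0.0004] rot [-0.0002 -0.0006 -0.0011]
```

Call:
send_rows(commands="0 0.001 0 0 0 0 0;0 0 0 0 0 0 0")

```text
time_s: 16.25
position: [0.4429, 0.0035, 0.0685]
orientation: [-1.172, 1.263, -1.263]
force: [0.1, -0.4, -1.9]
gripper_width: 0.0149
```

Call:
send_rows(commands="0 0.0007 0 0 0 0 0;0 0 0 0 0 0 0")

```text
time_s: 16.45
position: [0.4431, 0.0036, 0.0681]
orientation: [-1.171, 1.263, -1.263]
force: [0.3, -0.1, -1.5]
gripper_width: 0.0154
```

Call:
send_rows(commands="0 0.0005 0 0 0 0 0;0 0 0 0 0 0 0")

```text
time_s: 16.65
position: [0.4432, 0.0036, 0.0677]
orientation: [-1.171, 1.263, -1.263]
force: [-0.7, 0.4, -2.4]
gripper_width: 0.0151
```

```bash
python3 -c "
from h import *
to([.4424,.0035,.0674],-4.2);print(get_state()['wrist_torque'])"
```

```text
t 16.65 at [0.4432 0.0036 0.0677] zdir [ 0.997 -0.074  0.001] ydir [ 0.002  0.001 -1.   ] F [-0.7   0.38 -2.43] w 0.0151
tool delta [ 0.0002  0.0003 -0.0008] rot [-0.0015 -0.0005 -0.0016]
[ 0.03066907  0.00811408 -0.00293328]
```

Call:
send_rows(commands="0 0.0006 0 0 0 0 0;0 0 0 0 0 0 0")

```text
time_s: 16.85
position: [0.4433, 0.0037, 0.0673]
orientation: [-1.171, 1.263, -1.263]
force: [0.9, 0.4, -1.1]
gripper_width: 0.0152
```

Call:
send_rows(commands="0 0.0006 0 0 0 0 0;0 0 0 0 0 0 0")

```text
time_s: 17.05
position: [0.4434, 0.0036, 0.067]
orientation: [-1.171, 1.262, -1.263]
force: [-0.9, 0.7, -1.7]
gripper_width: 0.0153
```

Call:
send_rows(commands="0 0.0006 0 0 0 0 0;0 0 0 0 0 0 0")

```text
time_s: 17.25
position: [0.4436, 0.0036, 0.0669]
orientation: [-1.17, 1.262, -1.264]
force: [-2.0, -0.6, 0.2]
gripper_width: 0.0151
```

```bash
python3 -c "
from h import *
to([.4424,.0035,.0674],-4.2);print(get_state()['wrist_torque'])"
```

```text
t 17.25 at [0.4436 0.0036 0.0669] zdir [ 0.997 -0.074  0.003] ydir [ 0.003  0.001 -1.   ] F [-1.99 -0.58  0.19] w 0.0151
tool delta [ 0.0002 -0.0006 -0.0012] rot [-0.0029 -0.0003 -0.0016]
[ 0.04613726  0.18558401 -0.01592215]
```

Call:
send_rows(commands="0 0 0.004 -0.002 0 0 0;0 0 0.005 0 0 0 0;0 0 0.005 0 0 0 0;0 0 0 0 0 0 0")

```text
time_s: 17.65
position: [0.4592, 0.0026, 0.067]
orientation: [-1.171, 1.263, -1.262]
force: [0.2, -0.2, 0.4]
gripper_width: 0.015
```

```bash
python3 -c "
from h import *
to([.475,.0013,.0668],-4.2);print(get_state()['wrist_torque'])"
```

```text
t 17.65 at [0.4592 0.0026 0.067 ] zdir [ 0.997 -0.073  0.002] ydir [ 0.002  0.002 -1.   ] F [ 0.16 -0.24  0.43] w 0.015
tool delta [0.0002 0.0003 0.0158] rot [-0.0015 -0.0001 -0.0019]
[ 0.07198633 -0.16052541  0.065526  ]
```

Call:
send_rows(commands="0 0 0.005 -0.001 0 -0.001 0;0 0 0.005 0 0 0 0;0 0 0.004 0 0 0 0;0 0 0 0 0 0 0")

```text
time_s: 18.05
position: [0.4748, 0.0014, 0.0672]
orientation: [-1.173, 1.263, -1.263]
force: [-0.6, 1.0, 0.0]
gripper_width: 0.0152
```

Call:
send_rows(commands="0 0 0.003 0 0 0 0;0 0 0 0 0 0 0")

```text
time_s: 18.25
position: [0.4782, 0.0011, 0.0673]
orientation: [-1.173, 1.263, -1.263]
force: [-0.0, -0.3, -0.2]
gripper_width: 0.0151
```

```bash
python3 -c "
from h import *
to([.485,.0005,.0668],-4.2);print(get_state()['wrist_torque'])"
```

```text
t 18.25 at [0.4782 0.0011 0.0673] zdir [ 0.997 -0.074  0.001] ydir [ 0.001  0.    -1.   ] F [-0.03 -0.31 -0.18] w 0.0151
tool delta [0.0001 0.0005 0.0068] rot [-0.0007 -0.0004 -0.0004]
[-0.04251855 -0.35007489 -0.02518013]
```

Call:
send_rows(commands="0 0 0.003 0 0 0 0;0 0 0 0 0 0 0")

```text
time_s: 18.45
position: [0.4814, 0.0009, 0.0672]
orientation: [-1.172, 1.263, -1.263]
force: [0.6, 0.0, -0.8]
gripper_width: 0.0152
```

Call:
send_rows(commands="0 0 0.002 0 0 0 0;0 0 0 0 0 0 0")

```text
time_s: 18.65
position: [0.4836, 0.0007, 0.0672]
orientation: [-1.172, 1.263, -1.263]
force: [0.9, -0.9, -0.1]
gripper_width: 0.0155
```

Call:
send_rows(commands="0 0 0.002 0 0 0 0;0 0 0 0 0 0 0")

```text
time_s: 18.85
position: [0.4857, 0.0006, 0.0672]
orientation: [-1.172, 1.263, -1.263]
force: [1.8, -0.3, 0.5]
gripper_width: 0.0155
```

```bash
python3 -c "
from h import *
to([.490,.0005,.0668],-4.2);print(get_state()['wrist_torque'])"
```

```text
t 18.85 at [0.4857 0.0006 0.0672] zdir [ 0.997 -0.073  0.001] ydir [ 0.001  0.    -1.   ] F [ 1.79 -0.32  0.52] w 0.0155
tool delta [-0.0002  0.0004  0.0043] rot [-0.0011 -0.0002 -0.0005]
[-0.12264886 -0.287916   -0.03198504]
```

Call:
send_rows(commands="0 0 0.002 0 0 0 0;0 0 0.002 0 0 0 0")

```text
time_s: 19.05
position: [0.4896, 0.0002, 0.0673]
orientation: [-1.173, 1.263, -1.263]
force: [-2.1, 0.5, 0.8]
gripper_width: 0.015
```

Call:
send_rows(commands="0 0 0.0015 0 0 0 0")

```text
time_s: 19.15
position: [0.4912, 0.0001, 0.0672]
orientation: [-1.173, 1.263, -1.263]
force: [-1.8, 1.9, 1.7]
gripper_width: 0.0155
```

Call:
send_rows(commands="0 0 0.0015 0 0 0 0")

```text
time_s: 19.25
position: [0.4929, 0.0, 0.0673]
orientation: [-1.173, 1.263, -1.263]
force: [-1.7, -0.8, 1.4]
gripper_width: 0.0154
```

Call:
send_rows(commands="0 0 0.0015 0 0 0 0")

```text
time_s: 19.35
position: [0.4945, -0.0001, 0.0673]
orientation: [-1.173, 1.263, -1.263]
force: [-1.4, 0.0, 1.0]
gripper_width: 0.015
```

Call:
send_rows(commands="0 0 0.0012 0 0 0 0")

```text
time_s: 19.45
position: [0.4958, -0.0002, 0.0673]
orientation: [-1.173, 1.263, -1.263]
force: [-0.6, 0.7, -0.3]
gripper_width: 0.0153
```

Call:
send_rows(commands="0 0 0.0012 0 0 0 0")

```text
time_s: 19.55
position: [0.4971, -0.0003, 0.0673]
orientation: [-1.173, 1.263, -1.263]
force: [-1.9, -0.3, 0.3]
gripper_width: 0.0151
```

Call:
send_rows(commands="0 0 0.0012 0 0 0 0")

```text
time_s: 19.65
position: [0.4984, -0.0004, 0.0673]
orientation: [-1.173, 1.263, -1.263]
force: [-0.9, 0.1, 0.7]
gripper_width: 0.0152
```

```bash
python3 -c "
from h import *
to([.500,-.0005,.0668],-4.2);print(get_state()['wrist_torque'])"
```

```text
t 19.65 at [ 4.984e-01 -4.000e-04  6.730e-02] zdir [ 0.997 -0.073  0.   ] ydir [ 0.  0. -1.] F [-0.88  0.13  0.7 ] w 0.0152
tool delta [-0.0001  0.0005  0.0016] rot [-0.0001 -0.0002 -0.0003]
[0.04888123 0.48600953 0.02961616]
```

Call:
send_rows(commands="0 0 0.001 0 0 0 0")

```text
time_s: 19.75
position: [0.4994, -0.0005, 0.0673]
orientation: [-1.173, 1.263, -1.263]
force: [-2.6, 0.7, 0.1]
gripper_width: 0.0152
```

```bash
python3 -c "
from h import *
to([.500,-.0005,.0668],-4.2);print(get_state()['wrist_torque'])"
```

```text
t 19.75 at [ 0.4994 -0.0005  0.0673] zdir [ 0.997 -0.073  0.   ] ydir [ 0.  0. -1.] F [-2.61  0.74  0.08] w 0.0152
tool delta [-0.0001  0.0005  0.0006] rot [-0.     -0.0002 -0.0003]
[-0.02511355  0.48760756  0.04124573]
```

Call:
send_rows(commands="0 0 0.001 0 0 0 0")

```text
time_s: 19.85
position: [0.5004, -0.0006, 0.0674]
orientation: [-1.174, 1.263, -1.263]
force: [-4.2, 0.7, 1.9]
gripper_width: 0.0151
```

```bash
python3 -c "
from h import *
to([.500,-.0005,.0668],-4.2);print(get_state()['wrist_torque'])"
```

```text
t 19.85 at [ 0.5004 -0.0006  0.0674] zdir [ 0.997 -0.073 -0.   ] ydir [-0.  0. -1.] F [-4.23  0.75  1.87] w 0.0151
tool delta [-0.0001  0.0006 -0.0004] rot [ 0.0003 -0.0002 -0.0002]
[ 0.10822399  1.20518111 -0.00299608]
```

Call:
send_rows(commands="0 0 0.001 0 0 0 0")

```text
time_s: 19.95
position: [0.501, -0.0008, 0.0674]
orientation: [-1.175, 1.264, -1.262]
force: [-6.8, 0.8, 4.0]
gripper_width: 0.0152
```

```bash
python3 -c "
from h import *
to([.500,-.0005,.0668],-4.2);print(get_state()['wrist_torque'])"
```

```text
t 19.95 at [ 0.501  -0.0008  0.0674] zdir [ 0.997 -0.073 -0.002] ydir [-0.002  0.    -1.   ] F [-6.77  0.82  3.96] w 0.0152
tool delta [-0.0002  0.0006 -0.001 ] rot [ 0.0015 -0.0001  0.0001]
[0.27377238 1.95358677 0.0186651 ]
```

Call:
send_rows(commands="0 0 0.0008 0.0015 0 0 0")

```text
time_s: 20.05
position: [0.5012, -0.0008, 0.0674]
orientation: [-1.175, 1.264, -1.262]
force: [-7.2, 1.1, 5.7]
gripper_width: 0.0154
```

```bash
python3 -c "
from h import *
to([.500,-.0005,.0668],-4.2);print(get_state()['wrist_torque'])"
```

```text
t 20.05 at [ 0.5012 -0.0008  0.0674] zdir [ 0.997 -0.073 -0.002] ydir [-0.002 -0.    -1.   ] F [-7.21  1.1   5.65] w 0.0154
tool delta [-0.0002  0.0006 -0.0012] rot [0.0018 0.     0.0003]
[0.43910736 2.27165068 0.09761004]
```

Call:
send_rows(commands="0 -0.0004 0.0005 0.002 0 0 0")

```text
time_s: 20.15
position: [0.5012, -0.0008, 0.0674]
orientation: [-1.175, 1.264, -1.263]
force: [-2.2, -0.3, -0.7]
gripper_width: 0.0149
```

```bash
python3 -c "
from h import *
to([.500,-.0005,.0668],-4.2);print(get_state()['wrist_torque'])"
```

```text
t 20.15 at [ 0.5012 -0.0008  0.0674] zdir [ 0.997 -0.073 -0.001] ydir [-0.001 -0.    -1.   ] F [-2.21 -0.31 -0.67] w 0.0149
tool delta [-0.0002  0.0006 -0.0012] rot [0.0011 0.     0.0003]
[ 0.17807329  0.84042843 -0.0183178 ]
```

Call:
send_rows(commands="0 -0.0002 0.001 0.001 0 0 0")

```text
time_s: 20.25
position: [0.5014, -0.0009, 0.0674]
orientation: [-1.176, 1.264, -1.262]
force: [-7.3, 1.1, 4.0]
gripper_width: 0.0154
```

```bash
python3 -c "
from h import *
to([.500,-.0005,.0668],-4.2);print(get_state()['wrist_torque'])"
```

```text
t 20.25 at [ 0.5014 -0.0009  0.0674] zdir [ 0.997 -0.073 -0.002] ydir [-0.002 -0.    -1.   ] F [-7.34  1.12  3.98] w 0.0154
tool delta [-0.0003  0.0006 -0.0014] rot [0.0021 0.     0.0006]
[0.47772689 2.53434202 0.06107867]
```

Call:
send_rows(commands="0 -0.0002 0.001 0.001 0 0 0")

```text
time_s: 20.35
position: [0.5014, -0.001, 0.0674]
orientation: [-1.177, 1.265, -1.262]
force: [-9.5, 1.7, 4.0]
gripper_width: 0.0149
```

```bash
python3 -c "
from h import *
to([.500,-.0005,.0668],-4.2);print(get_state()['wrist_torque'])"
```

```text
t 20.35 at [ 0.5014 -0.001   0.0674] zdir [ 0.997 -0.073 -0.003] ydir [-0.003 -0.001 -1.   ] F [-9.54  1.74  4.01] w 0.0149
tool delta [-0.0004  0.0006 -0.0015] rot [0.0034 0.0002 0.0009]
[0.49251181 2.46045167 0.06893169]
```

Call:
send_rows(commands="0 -0.0002 0.0006 0.002 0 0 0;0 0 0.0004 0.001 0 0 0")

```text
time_s: 20.55
position: [0.5014, -0.001, 0.0674]
orientation: [-1.177, 1.264, -1.262]
force: [-6.7, 0.3, 3.5]
gripper_width: 0.0151
```

```bash
python3 - <<'E'
from h import *
to([.500,-.0005,.0668],-4.2);print(get_state()['wrist_torque'])
f=grab('top'); g=grab('side')
o=np.zeros((600,800,3),np.uint8)
o[:,:400]=cv2.resize(f['color'][130:220,235:295],(400,600)); o[:400,400:]=cv2.resize(g['color'][150:220,235:305],(400,400))
cv2.imwrite('pics/s8.png',o[:,:,::-1])
E
```

```text
t 20.55 at [ 0.5014 -0.001   0.0674] zdir [ 0.997 -0.073 -0.003] ydir [-0.003 -0.001 -1.   ] F [-6.73  0.35  3.51] w 0.0151
tool delta [-0.0004  0.0006 -0.0014] rot [0.0029 0.0004 0.001 ]
[0.26160525 1.54812085 0.00894316]
```

View pics/s8.png

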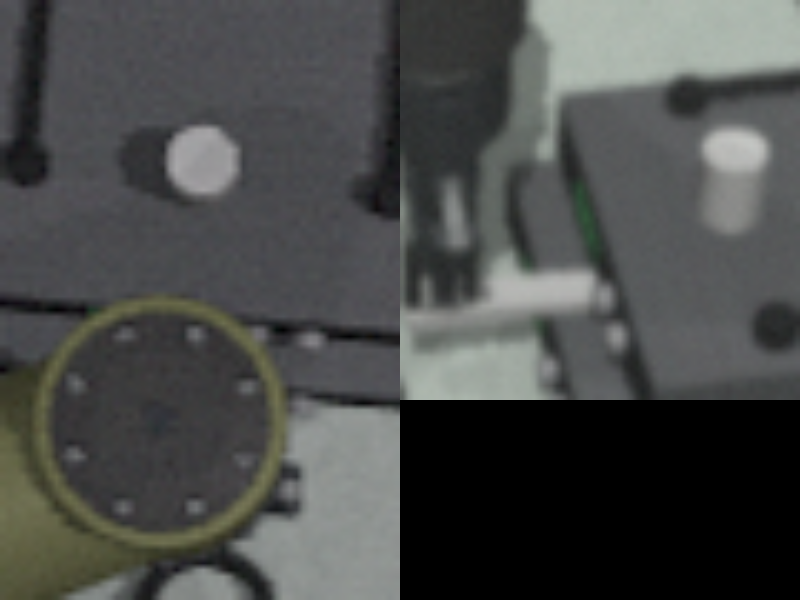

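The picture shows the blade under the upper receiver's front beside the green display at about (600,290). It isn't touching the knob at about (600,298). The weight stands at (735,180). The push is steady at about 7 N with no advance, so I'm handing in.

```bash
python3 -c "
from h import *
print(ticket.job_done())"
```

```text
the job is handed in; nothing more can be done
None
```

The steel weight is standing on the upper receiver's lid, and the taper gauge is held snug in the gap. I handed the job in at about 20.6 s, with the arm still pushing.

- **Weight:** I set it down at about (0.662, −0.0115), midway between the antenna bases, and let go. The later pictures show it upright and on centre.
- **Gauge:** I gripped the bare steel gauge by its block, laid the blade flat on the step and slid it in at the middle of the front. It stopped about 44 mm in. That fits the gap of about 6.4 mm I worked out from the lid height when placing the weight.
- **Snugness:** The drag rose from about 2 N to 7 N over the last 1.5 mm, and further pushes moved it no more than 0.2 mm. The push peaked at 9.5 N and was 6.7 N at hand-in. I saw no sign of the upper receiver lifting, but I could not measure its tilt directly.

**Checks that were not clean:**
- The first grasp of the weight closed off-centre near its top, so I opened and regripped it.
- The two cameras disagreed by up to 6 mm on y, and I averaged them.
- The last reading showed the hand pitched about 0.003 rad nose-down and pressing down with a few newtons.

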